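# Check under the toy dinosaurs and put the ring-marked one in the wash tray

## Task

Tip both standing green dinosaurs over onto the chest top and let them lie there together, so that the white mark under each foot can be seen. Then lay the one marked with a ring flat inside the steel tray, leave the one marked with a bar lying near where it stood, and do not disturb the stacked orange cups.

Things in the scene. Friction and masses are not known exactly. Their poses are not given: they have to be found in the camera images.
- dino_ring: Green vinyl dinosaur, 108 mm tall, 130 g; white ring, 48 mm across, under its foot. Origin mid-torso, 48 mm above the underside; z up through the head, x out of the snout. Foot 60x60x12 mm. Torso 40 mm wide (y), x -13 to 17, z -36 to 26 mm. Head 34 mm wide, x -8 to 28, z 26 to 60 mm. Starts upright, snout away from the robot; a push under 2 N on the head's front tips it on its back.
- dino_bar: Same dinosaur in shape, size, axes and behaviour, left or right of the first; white bar, 50x12 mm, under its foot. Either one falls by itself once leaned 35 degrees back over the foot's rear edge, and then lies with its head to the robot, foot upright facing away, origin about 22 mm and highest point about 65 mm above the surface; grip it from above across the torso.
- tray: fixed open steel tray on the chest top, outside 228 mm (its x) by 188 mm (its y), 30 mm high, walls and floor 4 mm thick. Origin at the centre of its underside.
- cups: bystander: two orange plastic stacking cups, one in the other, mouth up, standing at the robot's right; 68 mm across the rim, 78 mm high, loose and light. Origin at the centre of the underside.
Things that resemble listed ones, but are neither listed nor needed, are in the scene too. Leave any blue look-alike of the dino_bar alone.

How it is judged:
By the outcome, as a careful person would: the job done as asked, in the order asked, and still so for the second after the job is handed in, with the robot touching nothing.
It also fails if it takes over 56 s, if anything falls off the work surface, if the arm or the gripper's body presses on something with over 40 N, if the wrist force passes 120 N, or if a joint passes its speed limit or range.

## Robot

A 6-joint arm with a two-finger parallel gripper is mounted at the origin on the work surface. World frame = base frame: x ahead of the robot, y to its left, z up, the work surface at z = 0. Lengths are in m, angles in rad, forces in N, time in s.
With the tool pointing down it reaches from about 0.325 to 0.925 m from the base axis. Payload 3.1 kg.
Tool frame: the origin (TCP) lies at the very end of the fingers, on their centre line; the grasp point (between the pads) lies 19 mm behind it (ctrl.grip_point_offset is the distance from the TCP to the grasp point, in m); y points along the fingers, z is the direction in which the jaws open and shut, and the axes are right-handed (so a half turn about y gives the same grasp; the last joint's range is limited). The gripper opens to 85 mm and grips with 20 to 120 N. Pads are 22 mm wide; open, the fingers measure 114 mm over their backs; the gripper's body (76 mm by 85 mm) begins 54 mm behind the grasp point. The pads swing forward as they close: fully open they stand 13 mm farther back than shut.
Start: joints at [-1.278, 0.217, 1.613, -0, 1.311, -0.112], TCP at [0.246, -0.574, 0.197] pointing down, gripper open.
Joint ranges: [-2.75, 2.75], [-0.78, 2.1], [0.31, 2.55], [-1.13, 4.27], [0.13, 2.63], [-2.58, 2.58]. Speed limits (rad/s): [2.79, 2.79, 3.14, 3.14, 3.14, 3.14].

## Interface

Orientations are given as a rotation vector (axis times angle).
In Python, from plant import ctrl gives the robot as it stands.
- The arm moves only by the tool carry_out, never from a script. Its argument "targets" is one flat list of numbers, 7 for each row, row after row: the shift along the tool's x, y, z in cm, then the turn, a rotation vector about the tool's x, y, z in degrees, then the opening, from -1 (shut) to 1 (fully open). A call has exactly 8 rows; each row is the pose to reach, as a shift and turn from the pose measured when the call began, along the tool's axes at that moment; what a row does not reach only later rows make up. A row lasts 1/8 s, in which the tool goes at most 62.5 mm and 10.7 degrees, less where a joint would pass 70% of its speed; a pose out of reach is approached as far as the arm can. A call with a gripper value outside its range is refused whole. The fingers move at their own pace and stop on an object; "squeeze" is the grip in N (left out, the last holds). Time passes only in rows, so rows that repeat a pose let the fingers close, or fill a call up. It gives the time, the measured TCP pose, the force and the opening at its end, in the units of the state.
- ctrl.sense(): the state, without advancing time (a new reading comes with each control period).
- ctrl.camera(name): name is "scene" or "top"; returns a dict with "image" (384x512x3 uint8, red, green, blue), "K" (3x3 intrinsics, pixels), "k1" (the pictures are not rectified: a ray, as slopes to the right and down, at radius r is drawn at 1 + k1 r^2 times it, then the intrinsics apply), "R" (3x3) and "t" (3): a world point X has camera coordinates R X + t. Camera axes: x right, y down, z forward; pixel columns grow to the right and rows downward; lengths in m; the calibration is good to about 2 mm. A picture is of the moment at which its call begins. There is no depth.
- ctrl.hand_in(): hands the job in, once; it reports no verdict.
Trained networks look in the newest picture that a camera, given by its name, has taken for a name from the list of things; names that differ only in an ending like _2 or _b are one class to them, and where a whole thing is asked for, a point or a joint stands for the part that bears it (a point fixed in the world has none). Each returns a list of dicts, best first, with "p" (0 to 1); they miss things now and then, are a little off and sometimes report something else, mostly with a low value. They report only what shows in the picture. A call takes as long as a camera call. They do not tell look-alikes from the thing itself.
- ctrl.boxes_of(camera, label): "xy" ([column, row] as shares, 0 to 1, of the picture: columns of its width, rows of its height, amid what is visible of it).
The state is a dict: "time_s": time; "joint_pos": joint angles; "dq": joint speeds; "tau": joint torques, N m; "tcp_pos": TCP position; "orientation": TCP orientation; "wrist_force": force on the tool from outside, world axes, zero at the start; "ft_torque": the same for the moment, N m; "grip_width": opening from 0.0 (shut) to 1.0 (fully open).
Only numpy, scipy, OpenCV 4.12 (cv2) and the standard library are available. Lean on these libraries where they do the work, as an engineer would, in place of code of your own. Each camera call takes 0.05 s, during which the arm holds its last target.

## Working session

There is one attempt and no reset: what is moved stays moved. The work goes in short steps, Python scripts to look and compute and a tool call to move; the robot and the scene stay as the last step left them, time stands still between calls to the robot, and variables do not carry over. Pictures are saved under pics/ and viewed, and the job is handed in when it is done.

Besides the shell and the picture viewer there is one more tool, called after "Request:" in YAML: its name, and indented under it one key for each argument. carry_out: Moves the arm, as the interface text tells. Its arguments: {"type":"object","properties":{"targets":{"type":"array","items":{"type":"number"}},"squeeze":{"type":"number"}},"required":["targets"]}

```bash
ls; mkdir -p pics
cat > h.py <<'E'
import numpy as np, cv2
from scipy.spatial.transform import Rotation as Ro
from plant import ctrl
def ray(c,uv):
    K=np.array(c["K"]);x=(uv[0]-K[0,2])/K[0,0];y=(uv[1]-K[1,2])/K[1,1]
    rd=np.hypot(x,y);r=rd
    for _ in range(30): r=rd/(1+c["k1"]*r*r)
    s=r/rd if rd>0 else 1
    R=np.array(c["R"]);t=np.array(c["t"])
    return -R.T@t, R.T@np.array([x*s,y*s,1.])
def at(c,uv,z):
    o,d=ray(c,uv); return o+d*(z-o[2])/d[2]
def proj(c,X):
    K=np.array(c["K"]);p=np.array(c["R"])@np.asarray(X,float)+np.array(c["t"]);s=p[:2]/p[2]
    s=s*(1+c["k1"]*(s@s)); return np.array([K[0,0]*s[0]+K[0,2],K[1,1]*s[1]+K[1,2]])
def tri(c1,u1,c2,u2):
    o1,d1=ray(c1,u1);o2,d2=ray(c2,u2)
    d1/=np.linalg.norm(d1);d2/=np.linalg.norm(d2)
    s=np.linalg.lstsq(np.c_[d1,-d2],o2-o1,rcond=None)[0]
    a=o1+s[0]*d1;b=o2+s[1]*d2
    return (a+b)/2,np.linalg.norm(a-b)
def save(c,n): cv2.imwrite("pics/"+n+".png",cv2.resize(c["image"][:,:,::-1],None,fx=1.5,fy=1.5,interpolation=cv2.INTER_CUBIC))
E
python3 - <<'E'
from h import *
np.set_printoptions(precision=4,suppress=True)
for n in("scene","top"):
    c=ctrl.camera(n);save(c,n+"0");print(n,-np.array(c["R"]).T@c["t"])
    for l in("dino_ring","dino_bar","tray","cups"):
        print(l,[(np.round(np.array(b["xy"])*[512,384],1),round(b["p"],2)) for b in ctrl.boxes_of(n,l)])
s=ctrl.sense();print({k:np.round(v,3) for k,v in s.items()})
print(Ro.from_rotvec(s["orientation"]).as_matrix(),ctrl.grip_point_offset)
E
```

```text
pics
scene [1.1183 0.0907 0.8004]
dino_ring [(array([286.1, 212.4]), 0.62)]
dino_bar [(array([156.1, 173.2]), 0.97), (array([194.6, 189.3]), 0.94)]
tray [(array([410.3, 249.8]), 0.84), (array([284.4, 213. ]), 0.66)]
cups [(array([112.8, 152.4]), 0.74)]
top [ 0.4302 -0.0777  1.0851]
dino_ring [(array([216.4, 179.7]), 0.78)]
dino_bar [(array([298.8, 179.7]), 0.76), (array([341.1, 189. ]), 0.67)]
tray [(array([118.6, 175.7]), 0.78)]
cups [(array([391.2, 196.8]), 0.65)]
{'time_s': np.float64(0.5), 'joint_pos': array([-1.278,  0.217,  1.613,  0.   ,  1.311, -0.112]), 'dq': array([-0.   , -0.001, -0.   ,  0.001, -0.001, -0.   ]), 'tau': array([  0.   , -39.639, -30.384,  -0.   ,   0.002,  -0.   ]), 'tcp_pos': array([ 0.246, -0.574,  0.197]), 'orientation': array([-0.41 ,  1.999, -1.999]), 'wrist_force': array([-0.318,  0.533, -0.001]), 'ft_torque': array([ 0.018,  0.016, -0.024]), 'grip_width': np.float64(1.0)}
[[-0.9192  0.      0.3938]
 [-0.3938  0.     -0.9192]
 [-0.     -1.     -0.    ]] 0.0187
```

View pics/scene0.png

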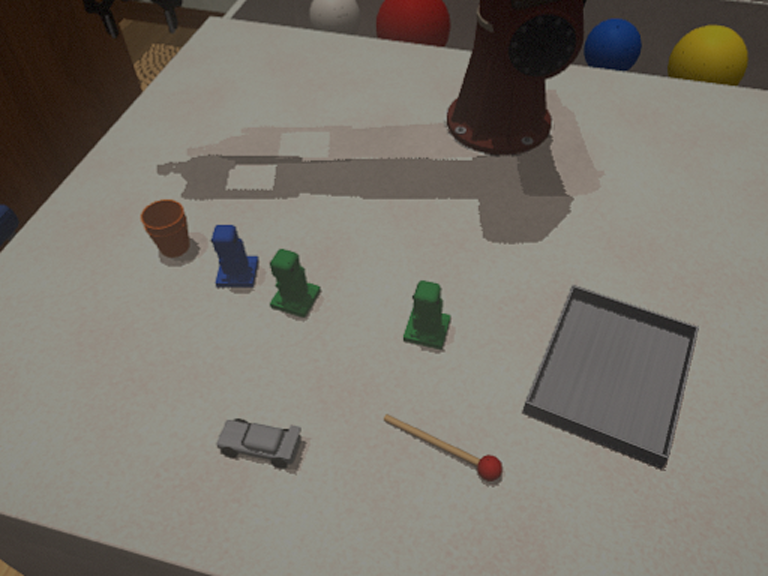

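View pics/top0.png

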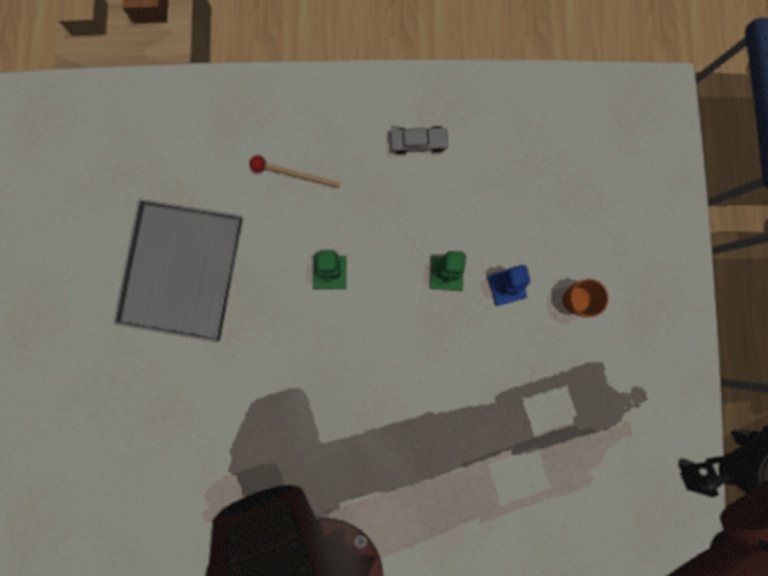

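The scene picture shows two green dinosaurs at (428,315) and (293,283), in the enlarged pixels. The blue look-alike is at (235,256), with the orange cup just left of it at (167,228) and the tray at right (612,375). In the top picture +x is up and +y is left. Next I fit the poses from the silhouettes.

```bash
cat > fit.py <<'E'
from h import *
from scipy.optimize import minimize
BOX=[((-.03,.03),(-.03,.03),(-.048,-.036)),((-.013,.017),(-.02,.02),(-.036,.026)),((-.008,.028),(-.017,.017),(.026,.06))]
def corners(b): return np.array([[x,y,z] for x in b[0] for y in b[1] for z in b[2]])
def sil(c,R,t,S=4):
    m=np.zeros((384*S,512*S),np.uint8)
    for b in BOX:
        p=np.array([proj(c,R@v+t) for v in corners(b)])*S+S/2
        cv2.fillConvexPoly(m,cv2.convexHull(np.round(p).astype(np.int32)),255)
    return cv2.resize(m,(512,384),interpolation=cv2.INTER_AREA)/255.
def gmask(c,col="g"):
    im=c["image"].astype(int);r,g,b=im[...,0],im[...,1],im[...,2]
    return ((g>r*1.5)&(g>b*1.35)&(g>25)) if col=="g" else ((b>r*1.5)&(b>g*1.35)&(b>30))
def comp(m,uv):
    m=cv2.dilate(m.astype(np.uint8),np.ones((3,3)))
    n,l,st,ce=cv2.connectedComponentsWithStats(m)
    d=[np.hypot(*(ce[i]-uv)) if st[i,4]>60 else 1e9 for i in range(1,n)]
    i=1+int(np.argmin(d));return cv2.erode((l==i).astype(np.uint8),np.ones((3,3)))
def fit(cams,masks,Rf,p0,step):
    f=lambda p:sum(np.abs(sil(c,*Rf(p))-m).sum() for c,m in zip(cams,masks))
    best=minimize(f,p0,method="Nelder-Mead",options=dict(initial_simplex=np.array([p0]+[np.array(p0)+np.eye(len(p0))[i]*step[i] for i in range(len(p0))]),maxiter=250))
    return best.x,best.fun,[m.sum() for m in masks]
up=lambda p:(Ro.from_euler("z",p[2]).as_matrix(),np.array([p[0],p[1],.048]))
E
cat > m1.py <<'E'
from fit import *
np.set_printoptions(precision=4,suppress=True)
C={n:ctrl.camera(n) for n in("scene","top")}
import pickle;pickle.dump(C,open("c0.pkl","wb"))
for name,ut,us,col in(("L",(216.4,179.7),(286,212),"g"),("R",(298.8,179.7),(194.6,189),"g"),("blue",(341,189),(156,173),"b")):
    g,e=tri(C["top"],ut,C["scene"],us);print(name,"tri",g,e)
    ms=[comp(gmask(C["scene"],col),us).astype(float),comp(gmask(C["top"],col),ut).astype(float)]
    print(fit([C["scene"],C["top"]],ms,up,[g[0],g[1],0.],[.01,.01,.2]))
# tray
from math import *
im=C["top"]["image"]
uc=[np.array(p)/1.5 for p in((140,202),(242,217),(219,340),(117,323))]
P=np.array([at(C["top"],u,.03) for u in uc]);print(P)
print("sides",[np.linalg.norm(P[i]-P[(i+1)%4]) for i in range(4)],P.mean(0))
u=[np.array(p)/1.5 for p in((575,289),(696,326),(664,461),(525,408))]
Q=np.array([at(C["scene"],x,.03) for x in u]);print(Q,Q.mean(0))
print("cup",tri(C["top"],(391,197),C["scene"],(112.8,152.4)))
E
python3 m1.py
```

```text
L tri [ 0.5419 -0.0148  0.0308] 0.0045831830938785605
(array([ 0.5388, -0.0185,  0.1606]), np.float64(1105.8784313725491), [np.float64(47.0), np.float64(458.0)])
R tri [ 0.5366 -0.2321  0.0377] 0.002161265189082381
(array([ 0.5324, -0.2297,  0.4573]), np.float64(1096.427450980392), [np.float64(52.0), np.float64(476.0)])
blue tri [ 0.509  -0.3438  0.0319] 0.00248155164795134
(array([ 0.5072, -0.3422,  0.44  ]), np.float64(889.6156862745097), [np.float64(229.0), np.float64(505.0)])
[[0.6709 0.3194 0.03  ]
 [0.639  0.1339 0.03  ]
 [0.4211 0.1748 0.03  ]
 [0.4541 0.3574 0.03  ]]
sides [np.float64(0.18817279726143232), np.float64(0.22170548512382332), np.float64(0.1854792948020368), np.float64(0.2201468083097256)] [0.5463 0.2464 0.03  ]
[[0.4312 0.1852 0.03  ]
 [0.4572 0.3606 0.03  ]
 [0.6852 0.3173 0.03  ]
 [0.6551 0.1398 0.03  ]] [0.5572 0.2507 0.03  ]
cup (array([ 0.4823, -0.4722,  0.0435]), np.float64(0.010300528870080834))
```

```bash
sed -i 's/return ((g>r\*1.5).*/return ((g>r*1.25)\&(g>b*1.15)\&(g>r+8)) if col=="g" else ((b>r*1.3)\&(b>g*1.2)\&(b>r+10))/' fit.py
cat > m2.py <<'E'
from fit import *
import pickle
np.set_printoptions(precision=4,suppress=True)
C=pickle.load(open("c0.pkl","rb"))
for n in C: cv2.imwrite("pics/mask_%s.png"%n,(gmask(C[n])*255+gmask(C[n],"b")*120).astype(np.uint8))
for name,ut,us,col in(("L",(218,181),(286,210),"g"),("R",(298.8,180.7),(195.6,189),"g"),("blue",(339,189),(156,171),"b")):
    g,e=tri(C["top"],ut,C["scene"],us)
    ms=[comp(gmask(C["scene"],col),us).astype(float),comp(gmask(C["top"],col),ut).astype(float)]
    for k in (0,.3,-.3): print(name,fit([C["scene"],C["top"]],ms,up,[g[0],g[1],k],[.01,.01,.2]))
E
python3 m2.py
```

```text
L (array([ 0.539 , -0.0201,  0.0295]), np.float64(418.9647058823529), [np.float64(720.0), np.float64(499.0)])
L (array([ 0.5399, -0.0204,  0.0254]), np.float64(418.12549019607843), [np.float64(720.0), np.float64(499.0)])
L (array([ 0.539 , -0.0204,  0.0304]), np.float64(414.38039215686274), [np.float64(720.0), np.float64(499.0)])
R (array([ 0.5328, -0.2328, -0.0554]), np.float64(438.44313725490196), [np.float64(748.0), np.float64(508.0)])
R (array([ 0.5341, -0.2322, -0.0526]), np.float64(439.3294117647058), [np.float64(748.0), np.float64(508.0)])
R (array([ 0.5329, -0.2323, -0.0739]), np.float64(441.51372549019607), [np.float64(748.0), np.float64(508.0)])
blue (array([ 0.5079, -0.343 ,  0.3184]), np.float64(246.1764705882353), [np.float64(858.0), np.float64(525.0)])
blue (array([ 0.5088, -0.3429,  0.3505]), np.float64(246.356862745098), [np.float64(858.0), np.float64(525.0)])
blue (array([ 0.5088, -0.3429,  0.3524]), np.float64(245.1647058823529), [np.float64(858.0), np.float64(525.0)])
```

The fits put the left dinosaur at about (0.539, -0.020) and the right one at (0.533, -0.232), both with yaw near 0. The blue one is at (0.508, -0.343). First I travel high to the far side of the right dinosaur.

```bash
cat >> h.py <<'E'
def go(pos,zyaw=None):
    """tool-frame shift (cm) and turn (deg) to world pos, tool down with tool z along yaw zyaw(deg)"""
    s=ctrl.sense();R0=Ro.from_rotvec(s["orientation"]);d=R0.inv().apply(np.array(pos)-s["tcp_pos"])*100
    rv=np.zeros(3)
    if zyaw is not None:
        z=np.array([np.cos(np.radians(zyaw)),np.sin(np.radians(zyaw)),0]);y=np.array([0,0,-1.]);x=np.cross(y,z)
        rv=np.degrees((R0.inv()*Ro.from_matrix(np.c_[x,y,z])).as_rotvec())
    print("t",round(float(s["time_s"]),2),"at",np.round(s["tcp_pos"],4),"shift",np.round(d,2),"turn",np.round(rv,1),"F",np.round(s["wrist_force"],1),"g",round(float(s["grip_width"]),3))
E
python3 -c "
from h import *
go((0.64,-0.232,0.2),-90)"
```

```text
t 0.6 at [ 0.2462 -0.5745  0.1974] shift [-49.69  -0.27 -15.97] turn [-0.  23.2 -0. ] F [-0.7  0.3  0.5] g 1.001
```

Request:
carry_out:
  targets: [-4,0,-1.3,0,3,0,-1,-9.9,0,-3.2,0,6,0,-1,-15.8,0,-5.1,0,9,0,-1,-21.7,0,-7,0,12,0,-1,-27.6,0,-8.9,0,15,0,-1,-33.5,0,-10.8,0,18,0,-1,-39.4,0,-12.7,0,21,0,-1,-45.3,0,-14.6,0,23.2,0,-1]
  squeeze: 40

```text
time_s: 1.6
tcp_pos: [0.6066, -0.2605, 0.1976]
orientation: [-0.002, -2.22, 2.222]
wrist_force: [0.2, -0.8, -0.3]
grip_width: 0.003
```

```bash
python3 -c "
from h import *
go((0.635,-0.234,0.085),-90)"
```

```text
t 1.6 at [ 0.6066 -0.2605  0.1976] shift [-2.83 11.26 -2.66] turn [-0.  -0.1 -0. ] F [ 0.2 -0.8 -0.3] g 0.003
```

Request:
carry_out:
  targets: [-1.5,0,-1.3,0,0,0,-1,-2.8,0,-2.6,0,0,0,-1,-2.8,3,-2.6,0,0,0,-1,-2.8,6,-2.6,0,0,0,-1,-2.8,9,-2.6,0,0,0,-1,-2.8,11.2,-2.6,0,0,0,-1,-2.8,11.2,-2.6,0,0,0,-1,-2.8,11.2,-2.6,0,0,0,-1]

```text
time_s: 2.6
tcp_pos: [0.6354, -0.2355, 0.0869]
orientation: [0.005, 2.219, -2.223]
wrist_force: [0.2, 0.0, 0.0]
grip_width: 0.0
```

```bash
python3 -c "
from h import *
go((0.5,-0.234,0.085),-90)
c=ctrl.camera('scene');save(c,'s1')"
```

```text
t 2.6 at [ 0.6354 -0.2355  0.0869] shift [13.54  0.16 -0.12] turn [-0.1 -0.1 -0.1] F [0.2 0.  0. ] g 0.0
```

View pics/s1.png

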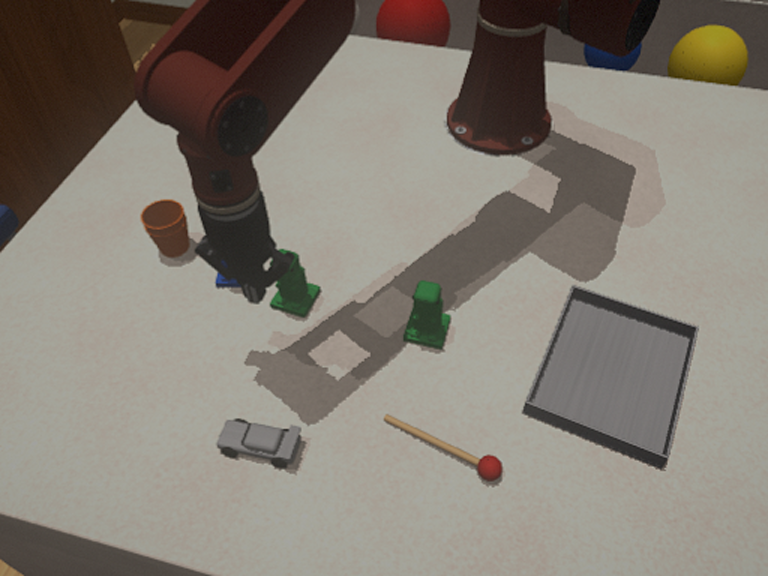

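The closed gripper tip is at (252,297), in front of the right dinosaur at (295,283). I check by projection that tip and head line up.

```bash
python3 -c "
from h import *
c=ctrl.camera('scene')
print(proj(c,(0.635,-0.235,.087))*1.5, proj(c,(0.561,-0.234,.091))*1.5,proj(c,(0.533,-.232,.108))*1.5)
c=ctrl.camera('top');save(c,'t1');print(proj(c,(0.635,-0.235,.087))*1.5)"
```

```text
[260.6618644  312.82293984] [280.67836748 271.91742315] [287.43147861 250.35118899]
[452.53720377 208.91333908]
```

View pics/t1.png

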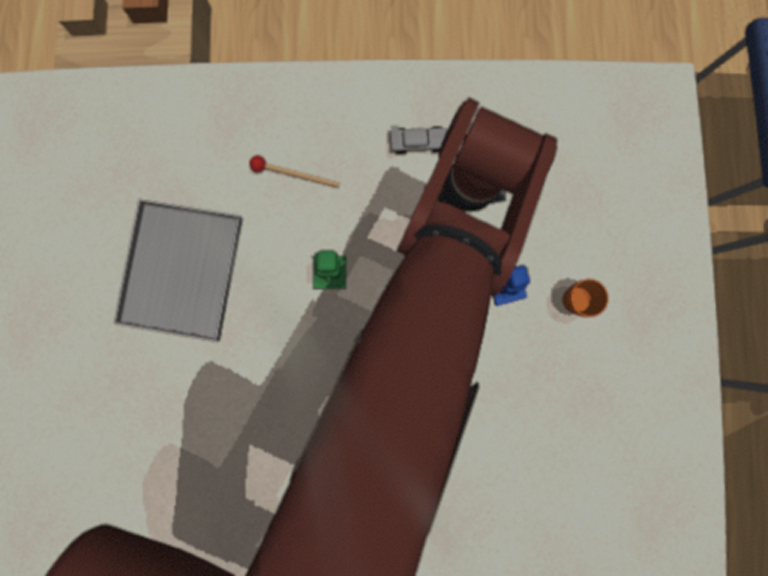

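```bash
python3 -c "
from h import *
c=ctrl.camera('scene');im=c['image'][130:230,110:240,::-1].astype(float)
cv2.imwrite('pics/z1.png',np.clip(cv2.resize(im,None,fx=6,fy=6,interpolation=cv2.INTER_CUBIC)*2,0,255).astype(np.uint8))"
```

```text
(no output)
```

View pics/z1.png

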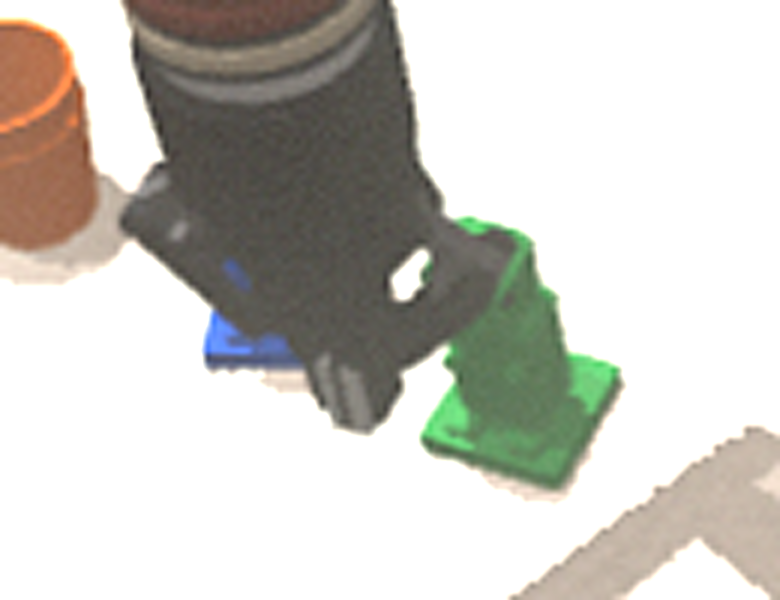

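Request:
carry_out:
  targets: [3,0.5,0,0,0,0,-1,5.5,0.5,0,0,0,0,-1,6.5,0.5,0,0,0,0,-1,7.5,0.5,0,0,0,0,-1,8.5,0.5,0,0,0,0,-1,9.5,0.5,0,0,0,0,-1,10.5,0.5,0,0,0,0,-1,11.5,0.5,0,0,0,0,-1]

```text
time_s: 3.8
tcp_pos: [0.5202, -0.235, 0.082]
orientation: [0.005, 2.218, -2.223]
wrist_force: [-0.4, -0.5, 0.8]
grip_width: -0.002
```

```bash
python3 -c "
from h import *
go((0.5,-0.234,0.085),-90)
c=ctrl.camera('scene');save(c,'s2');
im=c['image'][110:240,90:250,::-1].astype(float)
cv2.imwrite('pics/z2.png',np.clip(cv2.resize(im,None,fx=4.5,fy=4.5,interpolation=cv2.INTER_CUBIC)*1.7,0,255).astype(np.uint8))"
```

```text
t 3.8 at [ 0.5202 -0.235   0.082 ] shift [ 2.02 -0.3  -0.1 ] turn [-0.1 -0.1 -0.2] F [-0.4 -0.5  0.8] g -0.002
```

View pics/z2.png

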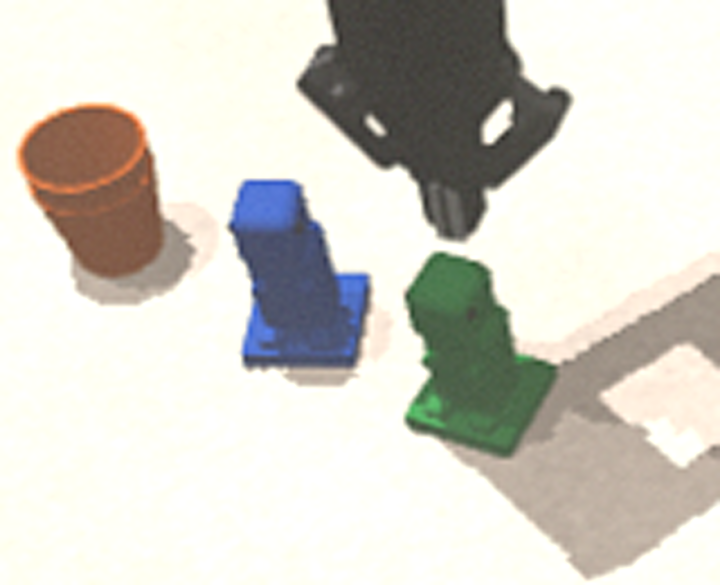

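The dinosaur has not moved (foot still at about (295,298)), and the gripper tip is now behind or above the head. My height or position model is off somewhere, so I check it before moving again.

```bash
cat > ov.py <<'E'
from fit import *
import sys
def overlay(c,poses,n,crop,f):
    x0,y0,x1,y1=crop
    im=np.clip(cv2.resize(c["image"][y0:y1,x0:x1,::-1].astype(float),None,fx=f,fy=f,interpolation=cv2.INTER_CUBIC)*1.7,0,255).astype(np.uint8)
    q=lambda X:tuple(np.round((proj(c,X)+.5-[x0,y0])*f).astype(int).tolist())
    for R,t in poses:
        for b in BOX:
            v=corners(b)@R.T+t
            for i in range(8):
                for j in range(i):
                    if bin(i^j).count("1")==1: cv2.line(im,q(v[i]),q(v[j]),(0,0,255),1)
    s=ctrl.sense()
    cv2.circle(im,q(s["tcp_pos"]),4,(255,0,255),1)
    Rm=Ro.from_rotvec(s["orientation"]).as_matrix()
    cv2.circle(im,q(s["tcp_pos"]-Rm[:,1]*.1),4,(255,0,255),1)
    cv2.imwrite("pics/"+n+".png",im)
E
python3 - <<'E'
from ov import *
P=[up((.539,-.020,.03)),up((.533,-.232,-.06)),up((.508,-.343,.35))]
c=ctrl.camera("scene");overlay(c,P,"o1",(90,110,320,250),3.4)
c=ctrl.camera("top");overlay(c,P,"o2",(170,120,410,250),3.3)
print(c["K"],c["k1"])
E
```

```text
[[398.78006854   0.         253.74758999]
 [  0.         398.78006854 182.70047271]
 [  0.           0.           1.        ]] -0.09391700114437143
```

View pics/o1.png

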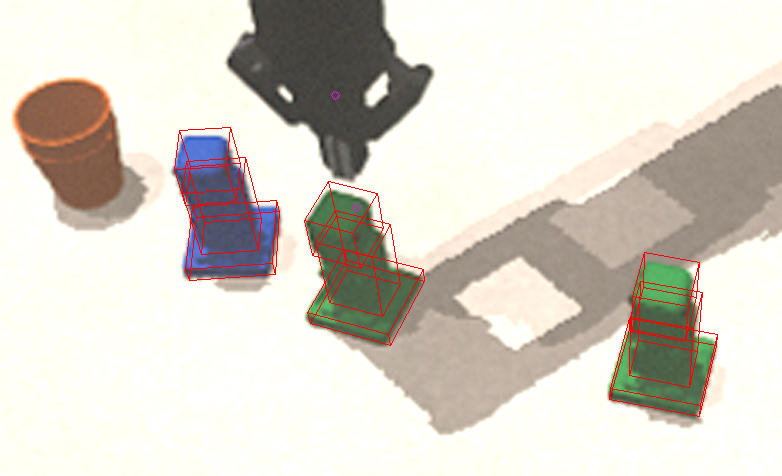

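View pics/o2.png

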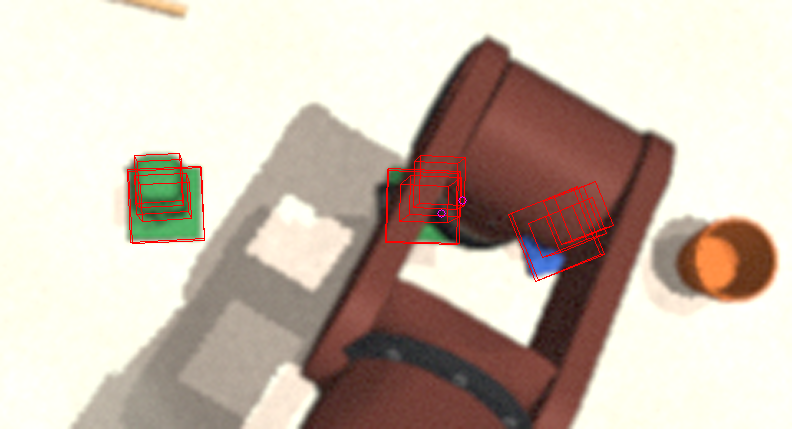

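Run:
```python
from h import *
c=ctrl.camera("scene")
s=ctrl.sense();print(s["tcp_pos"])
for z in np.arange(.07,.125,.01):print(round(z,3),at(c,(191.2,162.4),z))
for dz in(0,.01,.02):print(proj(c,s["tcp_pos"]+[.011,0,dz]),proj(c,s["tcp_pos"]+[-.011,0,dz]))
```

```text
[ 0.52075431 -0.23513242  0.08215823]
0.07 [ 0.48777777 -0.25578579  0.07      ]
0.08 [ 0.49641022 -0.25104217  0.08      ]
0.09 [ 0.50504267 -0.24629855  0.09      ]
0.1 [ 0.51367511 -0.24155493  0.1       ]
0.11 [ 0.52230756 -0.2368113   0.11      ]
0.12 [ 0.53094001 -0.23206768  0.12      ]
[192.03830619 174.21555753] [195.56022358 167.19641817]
[191.44144188 171.16350605] [194.99933835 164.13142489]
[190.83491567 168.06225239] [194.42949838 161.01770123]
```

The visible tip matches the reported x and y only if it is at z ≈ 0.11, about 27 mm higher than the reported TCP. So the shut fingers passed over the rounded head. I go back over it and repeat with TCP z = 0.06, which reaches the head on either reading.

Request:
carry_out:
  targets: [0,-3,0,0,0,0,-1,0,-5,0,0,0,0,-1,-5,-5,0,0,0,0,-1,-11,-5,0,0,0,0,-1,-11.5,-3,0,0,0,0,-1,-11.5,0,0,0,0,0,-1,-11.5,2.2,0,0,0,0,-1,-11.5,2.2,0,0,0,0,-1]

```text
time_s: 5.0
tcp_pos: [0.6328, -0.2342, 0.0572]
orientation: [0.0, -2.22, 2.218]
wrist_force: [0.0, 0.1, -0.6]
grip_width: -0.004
```

Run:
```python
from ov import *
P=[up((.539,-.020,.03)),up((.533,-.232,-.06)),up((.508,-.343,.35))]
c=ctrl.camera("scene");overlay(c,P,"o3",(90,110,320,250),3.4)
go((.52,-.234,.06),-90)
```

```text
t 5.05 at [ 0.6344 -0.235   0.0593] shift [11.44 -0.09 -0.07] turn [-0.  -0.1 -0.1] F [ 0.1 -0.7  0.3] g -0.004
```

View pics/o3.png

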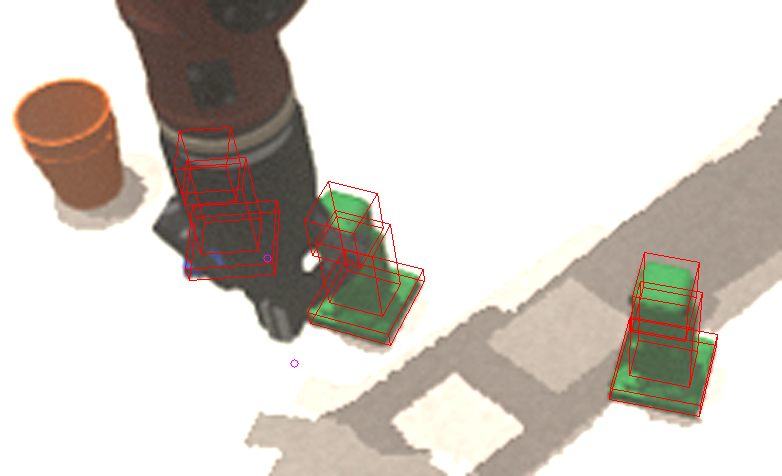

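Request:
carry_out:
  targets: [3,0,0,0,0,0,-1,5,0,0,0,0,0,-1,6,0,0,0,0,0,-1,7,0,0,0,0,0,-1,8,0,0,0,0,0,-1,9,0,0,0,0,0,-1,10,0,0,0,0,0,-1,11,0,0,0,0,0,-1]

```text
time_s: 6.05
tcp_pos: [0.5235, -0.2346, 0.0589]
orientation: [-0.003, -2.22, 2.221]
wrist_force: [0.1, -0.1, 0.4]
grip_width: 0.002
```

Run:
```python
from ov import *
P=[up((.539,-.020,.03)),up((.533,-.232,-.06)),up((.508,-.343,.35))]
c=ctrl.camera("scene");overlay(c,P,"o4",(90,110,320,250),3.4)
go((.52,-.234,.06),-90)
```

```text
t 6.1 at [ 0.5221 -0.2343  0.0585] shift [ 0.21 -0.15 -0.03] turn [ 0.  -0.1  0.1] F [-0.9  0.8 -0.3] g 0.0
```

View pics/o4.png

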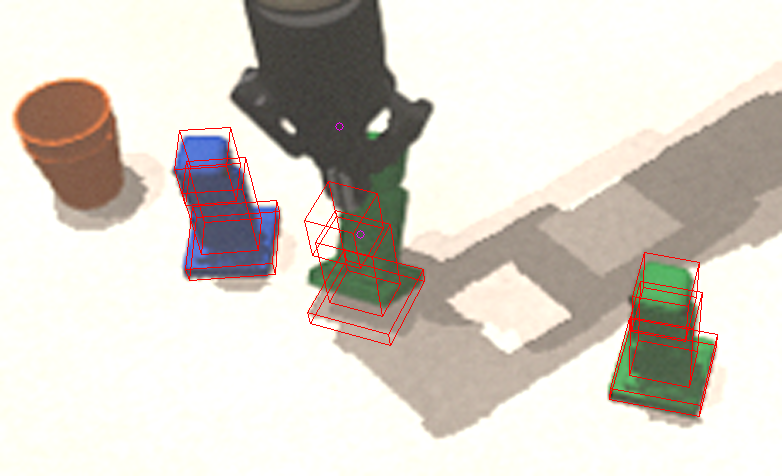

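The dinosaur is now leaning back against the fingers. I keep pushing.

Request:
carry_out:
  targets: [1,0,0,0,0,0,-1,2,0,0,0,0,0,-1,3,0,0,0,0,0,-1,4,0,0,0,0,0,-1,4,0,0,0,0,0,-1,4,0,0,0,0,0,-1,4,0,0,0,0,0,-1,4,0,0,0,0,0,-1]

```text
time_s: 7.1
tcp_pos: [0.4824, -0.2343, 0.0586]
orientation: [-0.0, -2.22, 2.22]
wrist_force: [-0.4, -0.9, -0.9]
grip_width: -0.004
```

Run:
```python
from ov import *
P=[up((.539,-.020,.03))]
c=ctrl.camera("scene");overlay(c,P,"o5",(90,110,320,250),3.4)
go((.52,-.234,.06),-90)
```

```text
t 7.15 at [ 0.4823 -0.2342  0.0586] shift [-3.77 -0.15 -0.03] turn [ 0.  -0.1  0.1] F [-0.5 -0.3  0.2] g 0.004
```

View pics/o5.png

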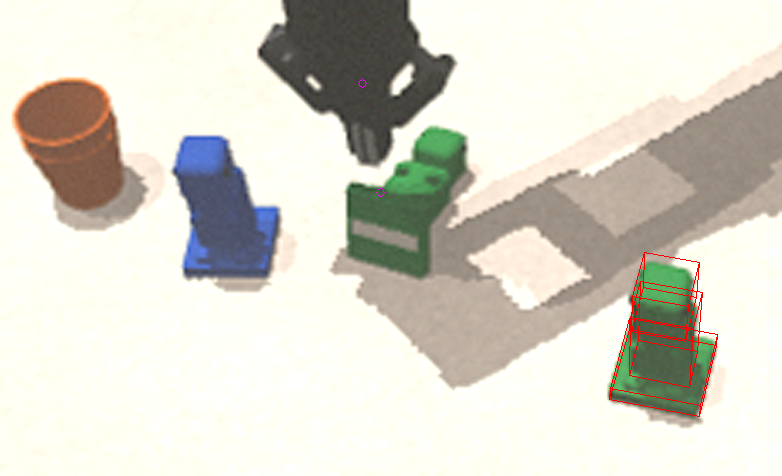

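The right dinosaur is down and its foot shows a bar, at (385,235) in the crop, so the left one must be the ring. Now I move high to the far side of the left one.

Request:
carry_out:
  targets: [0,-4,0,0,0,0,-1,-3,-7,-4,0,0,0,-1,-6,-7,-8,0,0,0,-1,-9.5,-7,-13,0,0,0,-1,-13,-7,-18,0,0,0,-1,-15.3,-7,-21.4,0,0,0,-1,-15.3,-3,-21.4,0,0,0,-1,-15.3,0,-21.4,0,0,0,-1]

```text
time_s: 8.15
tcp_pos: [0.6358, -0.0194, 0.0571]
orientation: [0.002, -2.22, 2.22]
wrist_force: [-0.3, 0.8, -1.0]
grip_width: -0.002
```

Run:
```python
from ov import *
go((.58,-.02,.06),-90)
P=[up((.539,-.020,.03))]
c=ctrl.camera("scene");overlay(c,P,"o6",(90,110,320,250),3.4)
```

```text
t 8.15 at [ 0.6358 -0.0194  0.0571] shift [ 5.58 -0.28  0.06] turn [ 0.  -0.   0.1] F [-0.3  0.8 -1. ] g -0.002
```

View pics/o6.png

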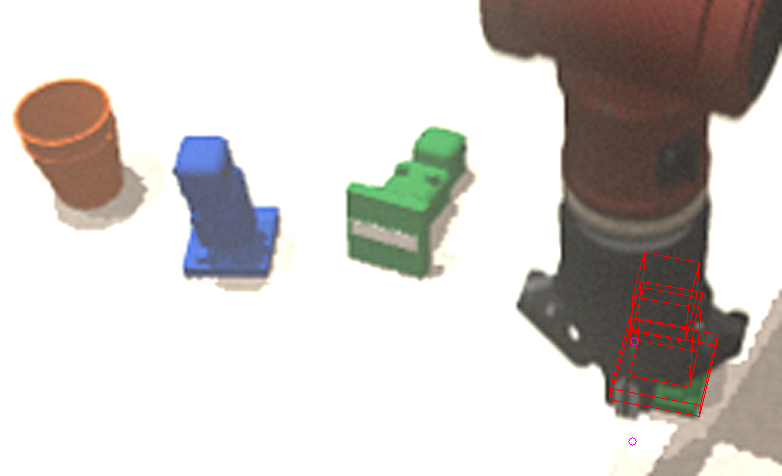

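Request:
carry_out:
  targets: [3,0,0,0,0,0,-1,5,0,0,0,0,0,-1,6,0,0,0,0,0,-1,7,0,0,0,0,0,-1,8,0,0,0,0,0,-1,9,0,0,0,0,0,-1,10,0,0,0,0,0,-1,11,0,0,0,0,0,-1]

```text
time_s: 9.2
tcp_pos: [0.5208, -0.0192, 0.0529]
orientation: [0.011, -2.217, 2.214]
wrist_force: [1.0, -0.2, 0.1]
grip_width: 0.0
```

Request:
carry_out:
  targets: [1,0,0,0,0,0,-1,2,0,0,0,0,0,-1,3,0,0,0,0,0,-1,4,0,0,0,0,0,-1,4,0,0,0,0,0,-1,4,-3,0,0,0,0,-1,4,-8,0,0,0,0,-1,4,-13,0,0,0,0,-1]

```text
time_s: 10.2
tcp_pos: [0.4822, -0.0193, 0.1845]
orientation: [0.011, -2.217, 2.214]
wrist_force: [0.3, 0.4, 0.0]
grip_width: 0.002
```

Run:
```python
from ov import *
go((.58,-.02,.06),-90)
c=ctrl.camera("scene");overlay(c,[],"o7",(90,110,320,250),3.4)
c=ctrl.camera("top");save(c,"t7")
```

```text
t 10.2 at [ 0.4822 -0.0193  0.1845] shift [-9.91 12.34  0.08] turn [ 0.1 -0.   0.6] F [0.3 0.4 0. ] g 0.002
```

View pics/o7.png

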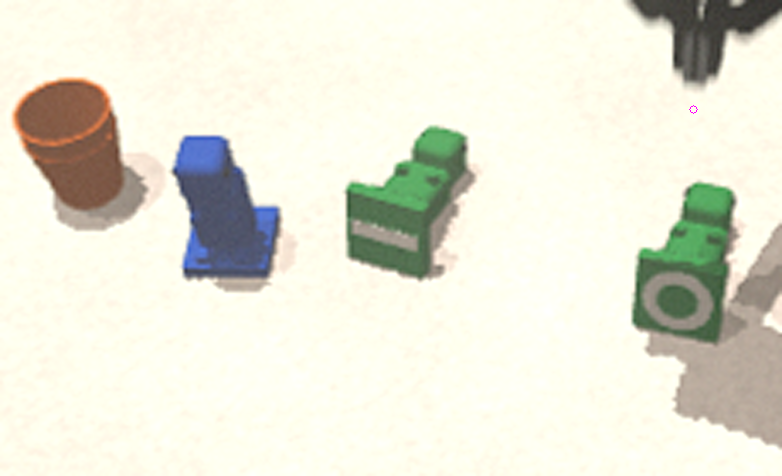

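View pics/t7.png

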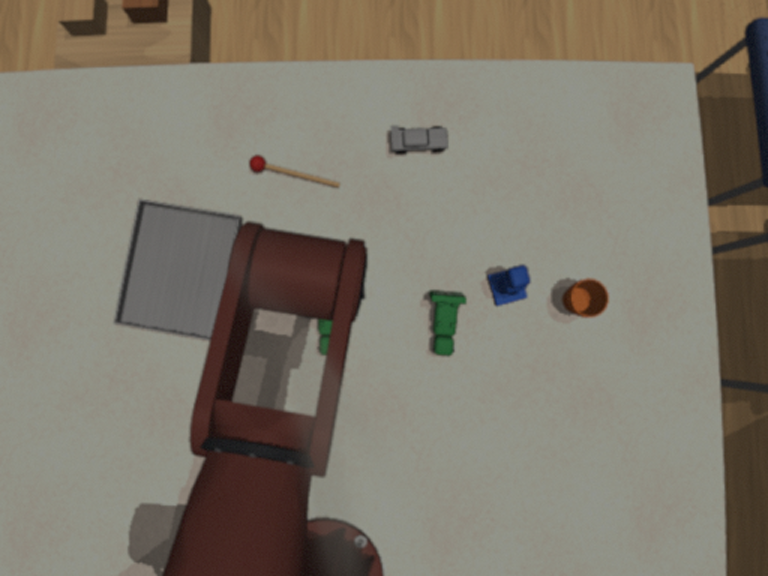

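Both lie on their backs, with the bar at right (crop (385,235)) and the ring at left (678,300). The tray, blue look-alike and cups are unmoved. I fit the ring's lying pose and estimate the true fingertip height.

```bash
cat >> fit.py <<'E'
import math
def ly(p,z=.0215,tilt=12.9):
    R=Ro.from_euler("z",p[2]).as_matrix()@Ro.from_euler("y",-(90+tilt),degrees=True).as_matrix()
    return R,np.array([p[0],p[1],z])
def edgefit(c,m,Rf,p0,step): return fit([c],[m],Rf,p0,step)
E
python3 - <<'E'
from ov import *
np.set_printoptions(precision=4,suppress=True)
c=ctrl.camera("scene");m=gmask(c)
t=ctrl.camera("top")
cv2.imwrite("pics/m7.png",m.astype(np.uint8)*255)
for n,u,g,ut in(("ring",(290,190),(.46,-.02,0.),None),("bar",(204,170),(.46,-.23,0.),(298,215))):
    mm=comp(m,u);print(n,mm.sum())
    p,f,_=fit([c],[mm.astype(float)],ly,list(g),[.02,.02,.2]);print(p,f)
    if ut: print(fit([c,t],[mm.astype(float),comp(gmask(t),ut).astype(float)],ly,list(g),[.02,.02,.2]))
    if n=="ring":pr=p
    else:pb=p
overlay(c,[ly(pr),ly(pb)],"o8",(150,110,340,250),4.1)
overlay(t,[ly(pr),ly(pb)],"o8t",(190,150,330,250),5)
for s,(px,tc) in {"a":((170,201.7),(.6354,-.2355,.0869)),"b":((191.2,162.4),(.5207,-.235,.082)),"c":((295,134.7),(.4822,-.0193,.1845)),"d":((198.8,157.),(.4823,-.2342,.0586))}.items():
    o,d=ray(c,px);k=(tc[0]+.011-o[0])/d[0];k2=(tc[0]-o[0])/d[0];print(s,(o+d*k-tc)*1000,(o+d*k2-tc)*1000)
E
```

```text
ring 602
[ 0.4547 -0.0211  0.0145] 439.3490196078431
bar 710
[ 0.4501 -0.2261 -0.0309] 334.12549019607843
(array([ 0.4494, -0.225 , -0.0744]), np.float64(493.235294117647), [np.float64(710.0), np.float64(617.0)])
a [11.      3.7902 37.6652] [ 0.     -3.725  21.9114]
b [11.      3.3499 38.8804] [ 0.     -2.6947 26.1378]
c [11.      2.3229 32.4319] [-0.      0.4281 22.1643]
d [11.      2.8956 40.9698] [-0.     -2.7715 28.635 ]
```

View pics/o8.png

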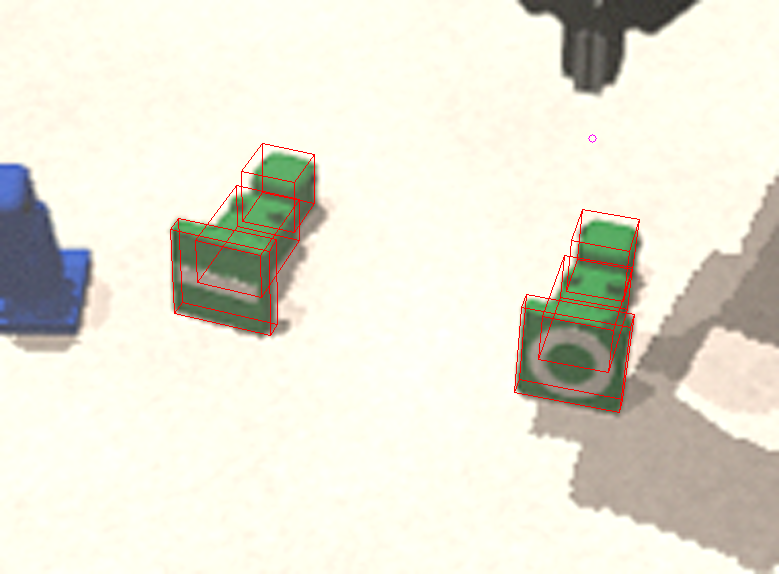

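View pics/o8t.png

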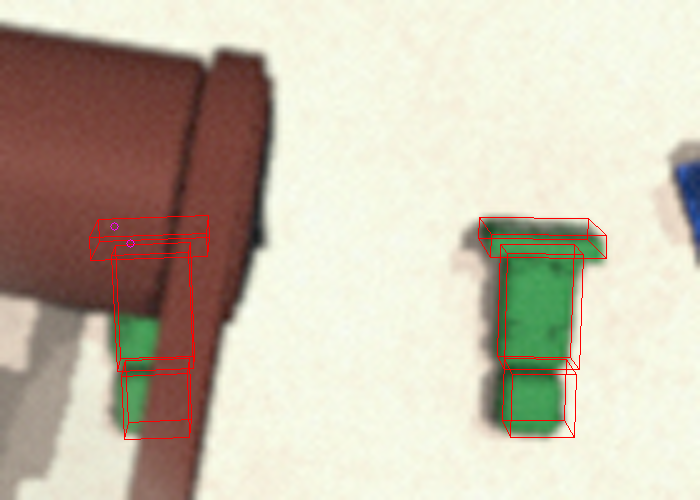

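The fit gives the ring's lying pose as about (0.456, -0.020), yaw ≈ 0. The shut fingertips sit about 22–26 mm above the reported TCP, so I descend over it in stages, open, and check by picture.

Request:
carry_out:
  targets: [1,1,0,0,0,-0.3,0.6,2,3,0.1,0,0,-0.6,0.6,3,6,0.1,0,0,-0.6,0.6,3,8,0.1,0,0,-0.6,0.6,3,10,0.1,0,0,-0.6,0.6,3,11,0.1,0,0,-0.6,0.6,3,11.5,0.1,0,0,-0.6,0.6,3,11.5,0.1,0,0,-0.6,0.6]

```text
time_s: 11.4
tcp_pos: [0.4525, -0.0204, 0.0698]
orientation: [0.019, -2.213, 2.211]
wrist_force: [1.0, -0.8, 1.4]
grip_width: 0.802
```

Run:
```python
from ov import *
go((.452,-.0205,.0),-90)
c=ctrl.camera("scene")
overlay(c,[ly((.456,-.0205,0.))],"o9",(220,90,350,200),6)
```

```text
t 11.4 at [ 0.4525 -0.0204  0.0698] shift [-0.08  6.98  0.01] turn [ 0. -0.  1.] F [ 1.  -0.8  1.4] g 0.802
```

View pics/o9.png

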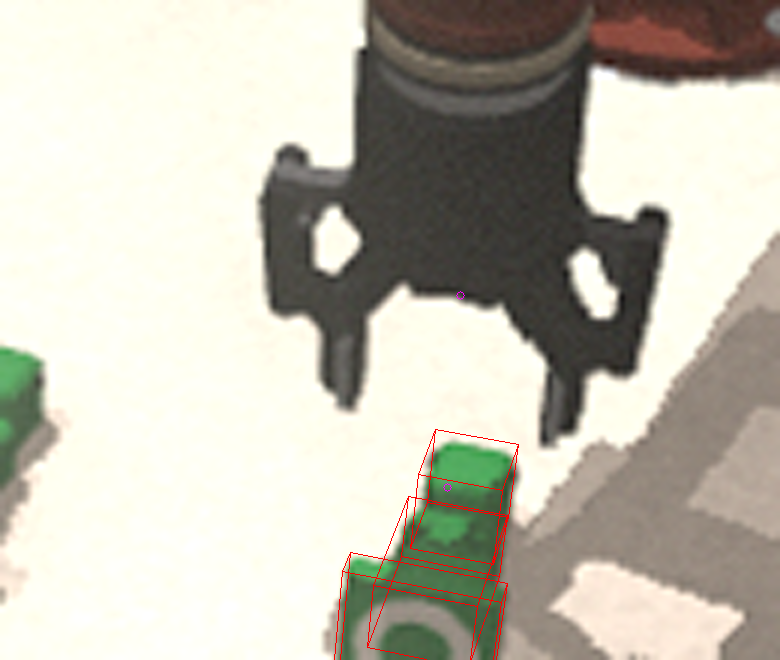

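The open fingertips straddle the torso line, at (345,408) and (560,440) in the crop, and again sit about 33 mm above the reported TCP. I descend 5.5 cm and look.

Request:
carry_out:
  targets: [0,1,0,0,0,0.5,0.6,0,2,0,0,0,1,0.6,0,3,0,0,0,1,0.6,0,4,0,0,0,1,0.6,0,5,0,0,0,1,0.6,0,5.5,0,0,0,1,0.6,0,5.5,0,0,0,1,0.6,0,5.5,0,0,0,1,0.6]

```text
time_s: 12.45
tcp_pos: [0.4526, -0.0206, 0.0157]
orientation: [0.002, 2.222, -2.221]
wrist_force: [0.4, 0.1, -0.8]
grip_width: 0.804
```

Run:
```python
from ov import *
go((.452,-.0205,-.012),-90)
c=ctrl.camera("scene")
overlay(c,[],"o10",(220,90,350,200),6)
c=ctrl.camera("top")
overlay(c,[],"o10t",(180,150,260,250),6)
```

```text
t 12.45 at [ 0.4526 -0.0206  0.0157] shift [ 0.06  2.77 -0.01] turn [ 0.  -0.  -0.1] F [ 0.4  0.1 -0.8] g 0.804
```

View pics/o10.png

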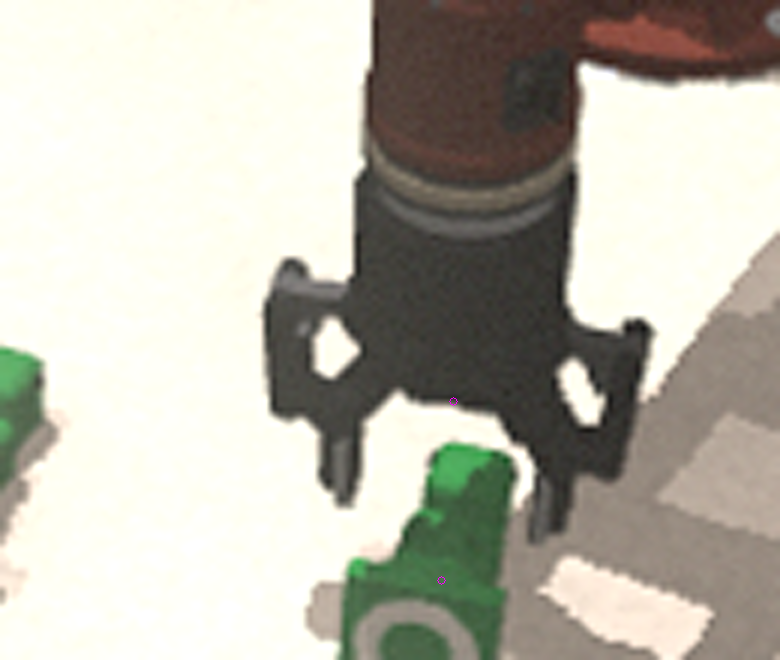

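Run:
```python
from h import *
np.set_printoptions(precision=4,suppress=True)
c=ctrl.camera("scene")
for u in((277.,173.8),(310,180)):
    o,d=ray(c,u)
    for x in(.442,.4526,.463): print(o+d*(x-o[0])/d[0],end=" ")
    print()
```

```text
[ 0.442  -0.0624  0.0362] [ 0.4526 -0.06    0.0482] [ 0.463  -0.0577  0.06  ] 
[0.442  0.0166 0.0369] [0.4526 0.0177 0.0489] [0.463  0.0189 0.0606]
```

View pics/o10t.png

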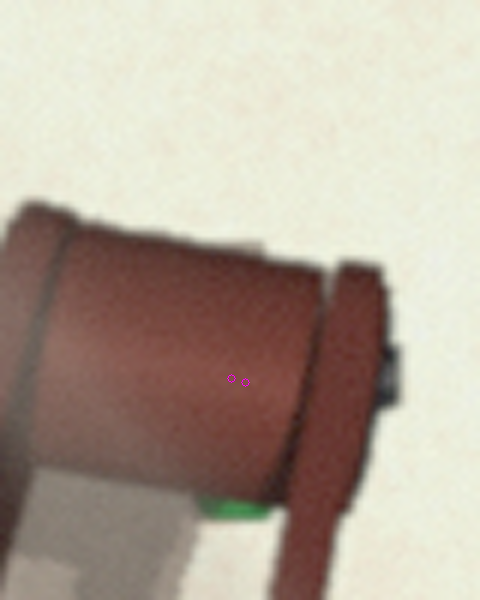

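Request:
carry_out:
  targets: [0,0.6,0,0,0,0,0.6,0,1.2,0,0,0,0,0.6,0,1.8,0,0,0,0,0.6,0,2.4,0,0,0,0,0.6,0,2.8,0,0,0,0,0.6,0,2.8,0,0,0,0,0.6,0,2.8,0,0,0,0,0.6,0,2.8,0,0,0,0,0.6]

```text
time_s: 13.6
tcp_pos: [0.453, -0.0206, -0.0119]
orientation: [0.003, 2.221, -2.221]
wrist_force: [-1.2, 0.2, -0.8]
grip_width: 0.798
```

Run:
```python
from ov import *
go((.452,-.0205,-.012),-90)
c=ctrl.camera("scene")
overlay(c,[],"o11",(220,90,350,200),6)
```

```text
t 13.6 at [ 0.453  -0.0206 -0.0119] shift [ 0.1   0.01 -0.01] turn [ 0.  -0.  -0.1] F [-1.2  0.2 -0.8] g 0.798
```

View pics/o11.png

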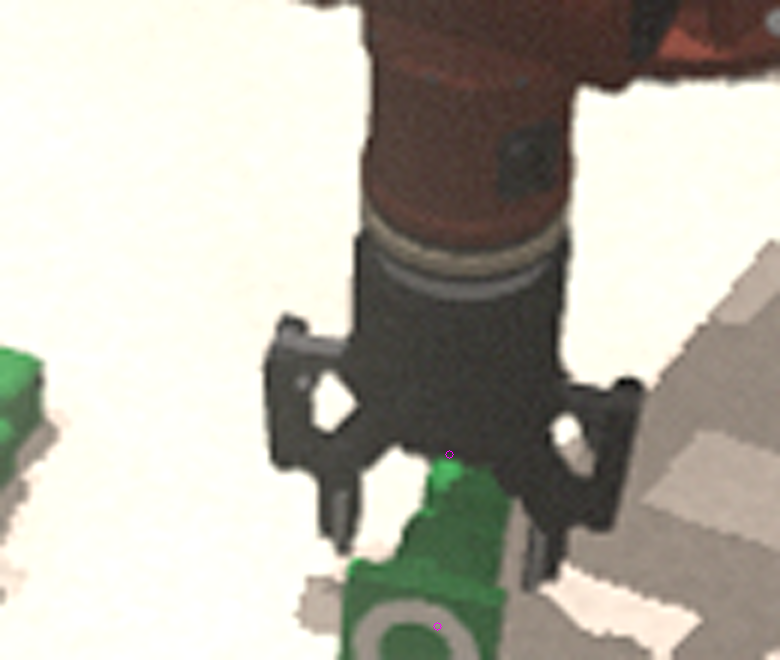

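The reported TCP is now below the table with no contact force, which confirms the offset. The tips are at about z 0.02–0.03 beside the torso. I lower 0.8 cm and close.

Request:
carry_out:
  targets: [0,0.4,0,0,0,0,0.6,0,0.8,0,0,0,0,0.6,0,0.8,0,0,0,0,0.2,0,0.8,0,0,0,0,-0.1,0,0.8,0,0,0,0,-0.5,0,0.8,0,0,0,0,-0.5,0,0.8,0,0,0,0,-0.5,0,0.8,0,0,0,0,-0.5]
  squeeze: 45

```text
time_s: 14.65
tcp_pos: [0.4528, -0.0206, -0.0199]
orientation: [0.003, 2.221, -2.221]
wrist_force: [-0.7, 0.8, 0.9]
grip_width: 0.46
```

Run:
```python
from ov import *
go((.452,-.0205,-.012),-90)
c=ctrl.camera("scene")
overlay(c,[],"o12",(220,90,350,200),6)
```

```text
t 14.65 at [ 0.4528 -0.0206 -0.0199] shift [ 0.08 -0.79 -0.01] turn [ 0.  -0.  -0.1] F [-0.7  0.8  0.9] g 0.46
```

View pics/o12.png

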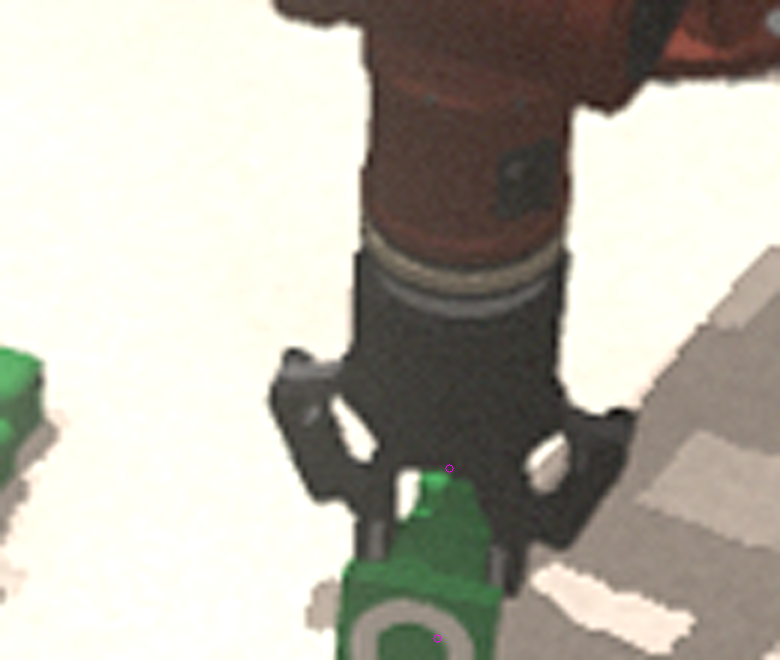

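The fingers stopped at 39 mm on the 40 mm torso. I lift 11 cm.

Request:
carry_out:
  targets: [0,-0.5,0,0,0,0,-0.5,0,-1.5,0,0,0,0,-0.5,0,-3,0,0,0,0,-0.5,0,-5,0,0,0,0,-0.5,0,-7,0,0,0,0,-0.5,0,-9,0,0,0,0,-0.5,0,-11,0,0,0,0,-0.5,0,-11,0,0,0,0,-0.5]

```text
time_s: 15.7
tcp_pos: [0.455, -0.0211, 0.0929]
orientation: [0.009, 2.217, -2.219]
wrist_force: [0.2, 0.1, -1.6]
grip_width: 0.456
```

Run:
```python
from ov import *
go((.553,.249,.09),-100.5)
c=ctrl.camera("scene")
overlay(c,[],"o13",(150,70,350,200),4)
c=ctrl.camera("top");save(c,"t13")
```

```text
t 15.7 at [ 0.455  -0.0211  0.0929] shift [ -9.78   0.34 -27.01] turn [-0.  10.5 -0.4] F [ 0.2  0.1 -1.6] g 0.456
```

View pics/o13.png

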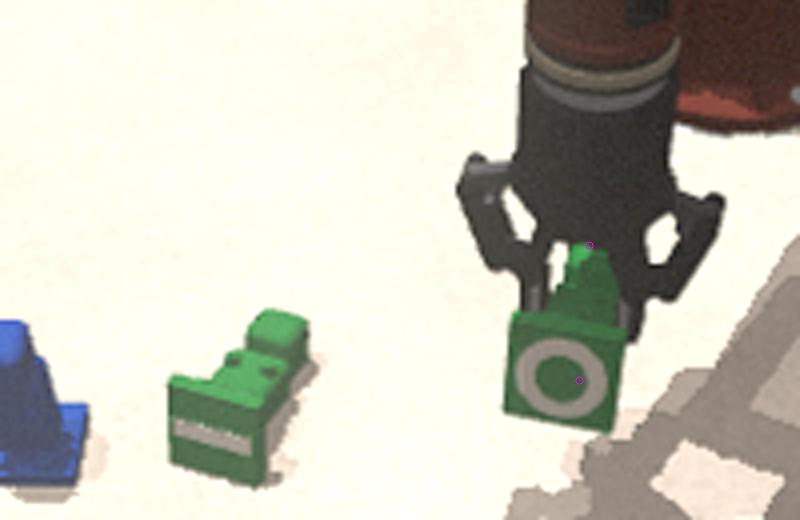

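The ring dinosaur is held securely and is off the table. I carry it to above the tray centre.

Request:
carry_out:
  targets: [-0.8,0,-2,0,1,0,-0.5,-2.2,0,-6,0,2.5,0,-0.5,-3.7,0,-10,0,4,0,-0.5,-5.2,0,-14.5,0,6,0,-0.5,-6.9,0,-19,0,8,0,-0.5,-8.5,0,-23.5,0,9.5,0,-0.5,-9.5,0,-26.2,0,10.5,0,-0.5,-9.8,0,-27,0,10.5,0,-0.5]

```text
time_s: 16.8
tcp_pos: [0.5502, 0.2505, 0.0892]
orientation: [-0.194, -2.126, 2.127]
wrist_force: [-0.3, 0.2, -0.4]
grip_width: 0.461
```

Run:
```python
from ov import *
go((.553,.249,-.016),-100.5)
c=ctrl.camera("scene");save(c,"s14")
c=ctrl.camera("top");save(c,"t14")
```

```text
t 16.8 at [0.5502 0.2505 0.0892] shift [-0.3  10.52  0.09] turn [-0.   0.1 -0. ] F [-0.3  0.2 -0.4] g 0.461
```

View pics/s14.png

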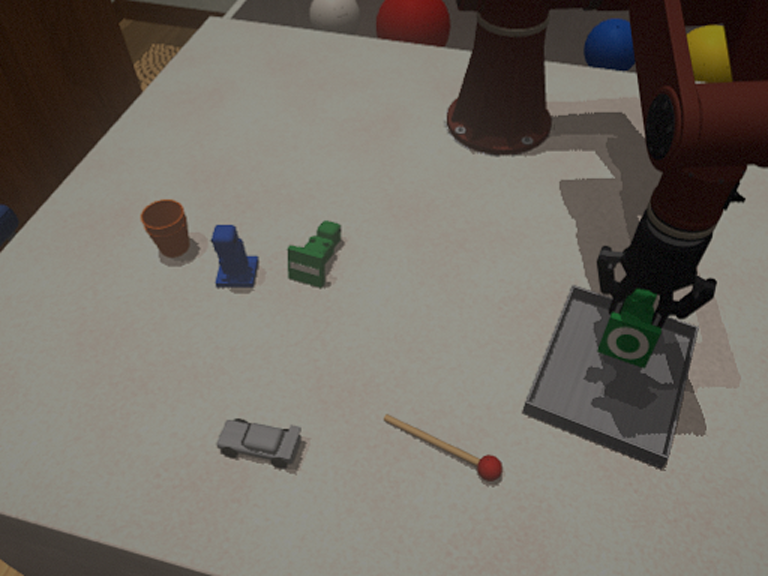

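View pics/t14.png

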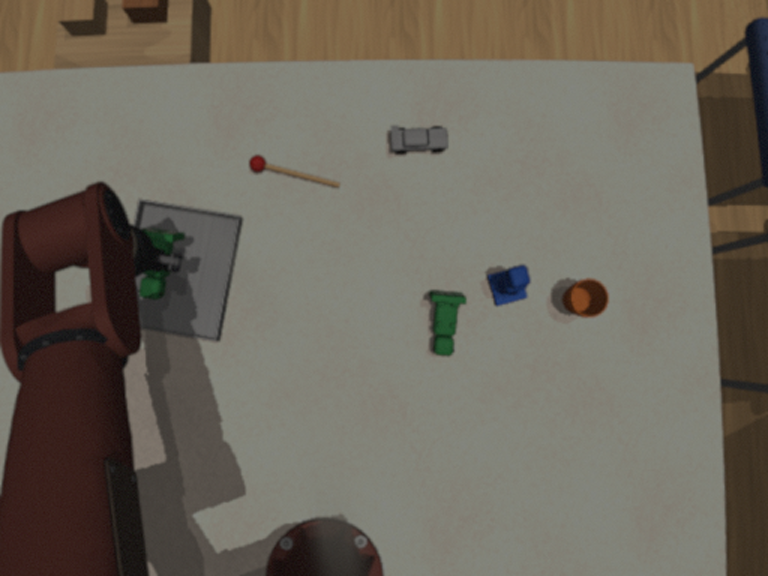

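It hangs over the tray, with its foot at (630,335) in the scene picture. Allowing for height, the top picture puts it near the tray centre. I lower it to just above the 4 mm floor.

Request:
carry_out:
  targets: [-0.1,2,0,0,0,0,-0.5,-0.2,4,0,0,0,0,-0.5,-0.2,6,0,0,0,0,-0.5,-0.2,8,0,0,0,0,-0.5,-0.2,9.3,0,0,0,0,-0.5,-0.2,10,0,0,0,0,-0.5,-0.2,10.4,0,0,0,0,-0.5,-0.2,10.4,0,0,0,0,-0.5]

```text
time_s: 17.9
tcp_pos: [0.5525, 0.249, -0.0143]
orientation: [-0.196, -2.126, 2.127]
wrist_force: [0.1, 0.2, -1.1]
grip_width: 0.458
```

Run:
```python
from ov import *
go((.553,.249,-.016),-100.5)
c=ctrl.camera("scene")
overlay(c,[],"o15",(340,150,480,315),4)
c=ctrl.camera("top")
overlay(c,[],"o15t",(60,120,180,240),5)
```

```text
t 17.9 at [ 0.5525  0.249  -0.0143] shift [-0.05  0.17 -0.01] turn [-0.   0.  -0.1] F [ 0.1  0.2 -1.1] g 0.458
```

View pics/o15.png

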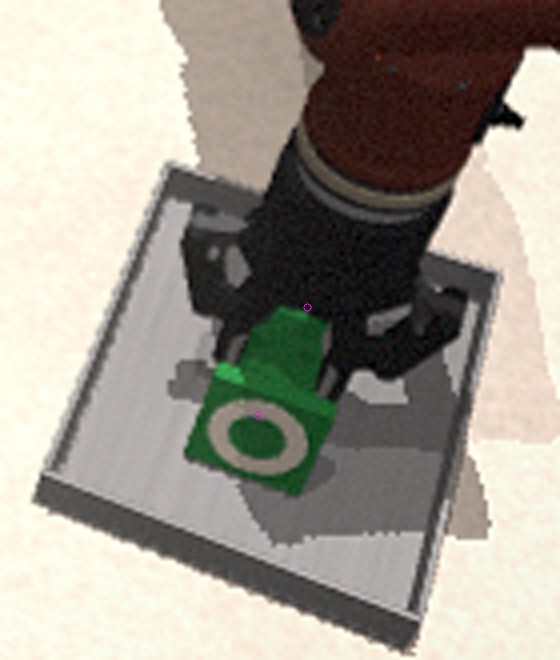

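View pics/o15t.png

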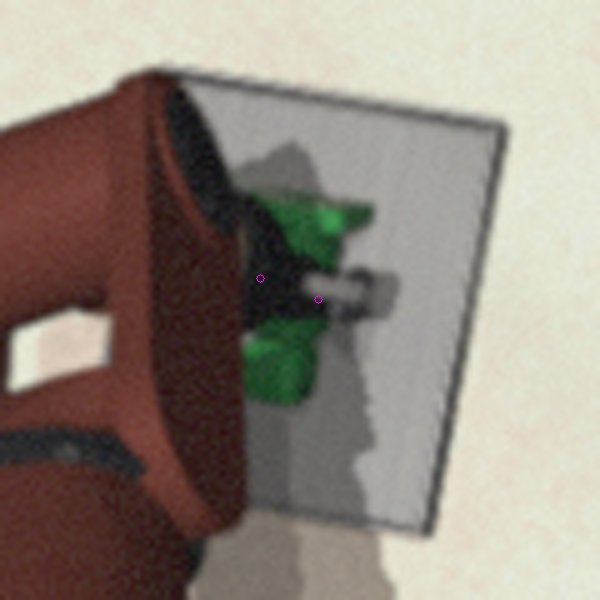

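It is low in the tray and clear of all the walls. I lower 2 mm more, open, and pull straight up.

Request:
carry_out:
  targets: [0,0.1,0,0,0,0,-0.5,0,0.2,0,0,0,0,-0.5,0,0.2,0,0,0,0,-0.5,0,0.2,0,0,0,0,0,0,0.2,0,0,0,0,0.3,0,0.2,0,0,0,0,0.5,0,0.2,0,0,0,0,0.5,0,0.2,0,0,0,0,0.5]

```text
time_s: 19.0
tcp_pos: [0.5528, 0.2491, -0.0158]
orientation: [-0.196, -2.126, 2.127]
wrist_force: [-0.4, 0.7, -0.5]
grip_width: 0.748
```

Request:
carry_out:
  targets: [0,-1,0,0,0,0,0.5,0,-2.5,0,0,0,0,0.5,0,-5,0,0,0,0,0.5,0,-8,0,0,0,0,0.5,0,-12,0,0,0,0,0.5,0,-16,0,0,0,0,0.5,0,-20,0,0,0,0,0.5,0,-22,0,0,0,0,0.5]

```text
time_s: 20.0
tcp_pos: [0.5541, 0.2498, 0.2088]
orientation: [-0.203, -2.132, 2.127]
wrist_force: [-0.1, -0.3, -0.1]
grip_width: 0.749
```

Run:
```python
from ov import *
go((.4,.1,.25))
c=ctrl.camera("scene");save(c,"s16")
```

```text
t 20.0 at [0.5541 0.2498 0.2088] shift [12.41 -4.27 17.52] turn [0. 0. 0.] F [-0.1 -0.3 -0.1] g 0.749
```

View pics/s16.png

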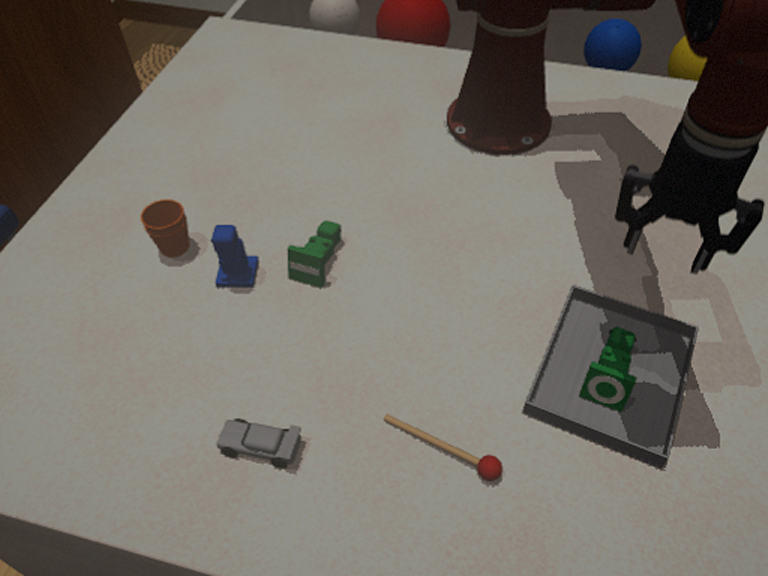

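The ring dinosaur lies flat in the tray at (610,370), with nothing else disturbed. I move the arm aside for a top-view check.

Request:
carry_out:
  targets: [1,-1,1.5,0,0,0,0.5,3,-3,4.5,0,0,0,0.5,5,-4,8,0,0,0,0.5,7,-4,11.5,0,0,0,0.5,9,-4,14.5,0,0,0,0.5,10.5,-4,16.5,0,0,0,0.5,11,-4,17,0,0,0,0.5,11,-4,17,0,0,0,0.5]

```text
time_s: 21.05
tcp_pos: [0.4155, 0.1029, 0.2483]
orientation: [-0.206, -2.134, 2.126]
wrist_force: [0.4, 1.2, -0.4]
grip_width: 0.754
```

Run:
```python
from ov import *
import pickle
np.set_printoptions(precision=4,suppress=True)
go((.4,.1,.25))
c=ctrl.camera("scene");save(c,"s17")
t=ctrl.camera("top");save(t,"t17")
C=pickle.load(open("c0.pkl","rb"))
for n,x in(("scene",c),("top",t)):
    print(n,[(l,[(np.round(np.array(b["xy"])*[512,384],1),round(b["p"],2)) for b in ctrl.boxes_of(n,l)]) for l in("cups","dino_ring","dino_bar")])
mm=comp(gmask(c),(407,245))
p,f,_=fit([c],[mm.astype(float)],lambda p:ly(p,.0255),[.55,.25,-.18],[.02,.02,.2]);print("ring",p,f,mm.sum())
```

```text
t 21.05 at [0.4155 0.1029 0.2483] shift [ 1.47 -0.18  0.57] turn [0. 0. 0.] F [ 0.4  1.2 -0.4] g 0.754
scene [('cups', [(array([110.5, 153.8]), 0.86)]), ('dino_ring', [(array([411. , 247.9]), 0.65)]), ('dino_bar', [(array([208.2, 167.2]), 0.95), (array([153.6, 171.1]), 0.81)])]
top [('cups', [(array([390.4, 198.5]), 0.86), (array([294.3, 212.3]), 0.4)]), ('dino_ring', [(array([117.7, 177.7]), 0.89)]), ('dino_bar', [(array([341.1, 188.4]), 0.84), (array([297.2, 214. ]), 0.81)])]
ring [ 0.5562  0.2474 -0.1861] 347.8313725490196 1041
```

View pics/t17.png

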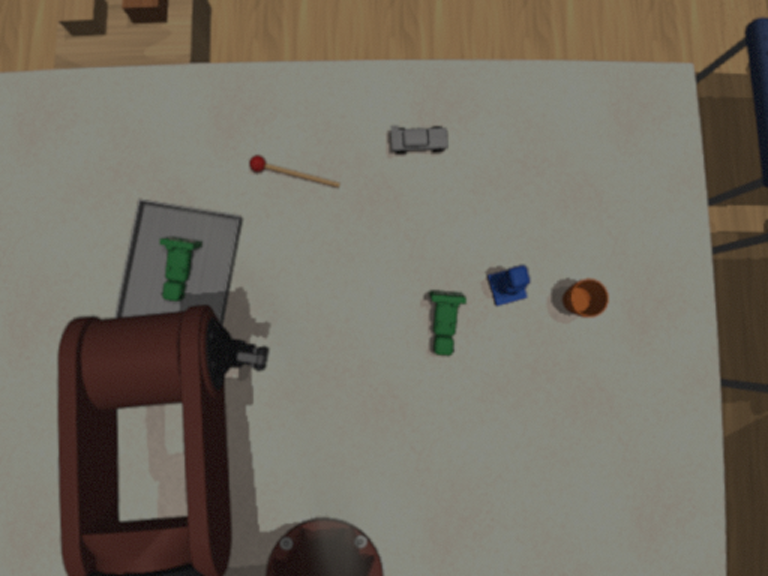

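The top view shows the ring dinosaur at (178,268), near the tray centre. The bar dinosaur lies at (447,322) near where it stood. The cups (586,298) and the blue look-alike are where they started, and the robot touches nothing, so I hand in.

```bash
python3 -c "
from plant import ctrl
print(ctrl.hand_in())"
```

```text
the job is handed in; nothing more can be done
None
```

I tipped both green dinosaurs onto their backs, and they lay there together with both marks visible: bar on the right one, ring on the left. I then gripped the ring dinosaur across the torso and laid it flat in the tray. The job was handed in at about 21 s.

**Last checks:**
- The final pictures and fit put the ring dinosaur at about (0.556, 0.247), near the tray centre and inside all four walls.
- The bar dinosaur lies where it fell, near where it stood.
- The cups and the blue look-alike are at their starting positions in both cameras, to within a couple of pixels.
- The gripper was raised and touching nothing. Wrist forces at every check were under 3 N.

**What disagreed:** the fingertips sat about 25–35 mm higher than the reported TCP (end-of-finger point). Because of this, my first push went over the right dinosaur's head without touching it. I repeated it lower and set the later heights from the pictures.

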